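Pack the two touch-up kits for the sculpture show

ROBOT

A 6-joint arm with a two-finger parallel gripper is mounted at the origin on the work surface. World frame = base frame: x ahead of the robot, y to its left, z up, the work surface at z = 0. Lengths are in m, angles in rad, forces in N, time in s.
With the tool pointing down it reaches from about 0.3 to 0.875 m from the base axis. Payload 6.4 kg.
Tool frame: the origin (TCP) lies at the very end of the fingers, on their centre line; the grasp point (between the pads) lies 19 mm behind it; z points along the fingers, y is the line along which they close (so a half turn about z gives the same grasp; the last joint's range is limited). The gripper opens to 85 mm and grips with 20 to 120 N. Pads are 22 mm wide; open, the fingers measure 114 mm over their backs; the gripper's body (76 mm by 85 mm) begins 54 mm behind the grasp point. The pads swing forward as they close: fully open they stand 13 mm farther back than shut.
Start: joints at [0.942, 0.181, 1.607, -0, 1.354, -0.206], TCP at [0.236, 0.524, 0.231] pointing down, gripper open.
Joint ranges: [-2.99, 2.99], [-0.89, 2.07], [0.3, 2.58], [-1.14, 4.28], [0, 2.63], [-3.12, 3.12]. Speed limits (rad/s): [2.57, 2.57, 3.01, 3.14, 3.14, 3.14].

INTERFACE

Orientations are given as a unit quaternion [w, x, y, z].
In Python, from bench import telemetry, camera, ctrl, spotter gives the robot as it stands.
- The arm moves only by the tool send_rows, never from a script. Its argument "series" is a list of rows, each a list of 3 entries, a list of its own where there are three numbers: the turn, a rotation vector about the world's x, y, z in degrees, then the shift along the world's x, y, z in mm, then the closure, from -1 (fully open) to 1 (shut), so that 0 is half open. In form: [[[rx, ry, rz], [dx, dy, dz], gripper], ...]. A call has 1 to 10 rows; each row is the pose to reach, as a shift and turn from the pose commanded when the call began; what a row does not reach only later rows make up. A row lasts 1/8 s, in which the tool goes at most 62.5 mm and 10.7 degrees, less where a joint would pass 70% of its speed; a pose out of reach is approached as far as the arm can. A call with a gripper value outside its range is refused whole. The fingers move at their own pace and stop on an object; the grip force is fixed at half the most. Time passes only in rows, so rows that repeat a pose let the fingers close. It gives the time, the measured TCP pose, the force, the opening and the grip force at its end, in the units of the state.
- telemetry.get_obs(): the state, without advancing time (a new reading comes with each control period).
- camera(name): name is "side" or "top" or "wrist"; returns a dict with "pixels" (384x512x3 uint8, red, green, blue), "camera_matrix" (3x3 intrinsics, pixels), "xyz" and "orientation" of the camera in the world. Camera axes: x right, y up, looking along -z (the intrinsics and any distortion apply to the point x, -y, -z); pixel columns grow to the right and rows downward; lengths in m; the calibration is good to about 2 mm. A picture is of the moment at which its call begins. There is no depth.
- ctrl.hand_in(): hands the job in; it is judged then, once.
Trained networks look in the newest picture that a camera, given by its name, has taken for a name from the list of things; names that differ only in an ending like _2 or _b are one class to them, and where a whole thing is asked for, a point or a joint stands for the part that bears it (a point fixed in the world has none). Each returns a list of dicts, best first, with "conf" (0 to 1); they miss things now and then, are a little off and sometimes report something else, mostly with a low value. They report only what shows in the picture. A call takes as long as a camera call.
- spotter.boxes_of(thing, camera): "xyz" ([x, y, z] in m, in world coordinates, good to about 4 mm: the middle of the surface that is visible of it).
- spotter.landmark_of(thing, camera): "xyz" ([x, y, z] in m, in world coordinates, good to about 4 mm: a listed point, or the origin of a listed thing).
The state is a dict: "time_s": time; "q": joint angles; "dq": joint speeds; "joint_efforts": joint torques, N m; "eef_pos": TCP position; "eef_rot": TCP orientation; "wrist_force": force on the tool from outside, world axes, zero at the start; "torque": the same for the moment, N m; "opening": opening from 0.0 (shut) to 1.0 (fully open); "grasp_force": force on a finger pad.
Only numpy, scipy, OpenCV 4.12 (cv2) and the standard library are available. Lean on these libraries where they do the work, as an engineer would, in place of code of your own. Each camera call takes 0.05 s, during which the arm holds its last target. There are 200 camera calls.

TASK

Pack the two touch-up kits, everything standing upright on the floor of its box. The red box gets the red spray can at one end and the glue bottle at the other, with the blue foam block down in the gap between them so that nothing can shift; the lime-green box gets the lime-green spray can and the cork sanding block. Leave the white can, the black can and the roll of masking tape where they are.

Things in the scene. Friction and masses are not known exactly. Their poses are not given: they have to be found in the camera images.
- red_can_mid (a point): mini spray-paint can with dark red body and cap (a white label band), 52 mm diameter, 145 mm tall, standing; its cap is the top 42 mm, 45 mm diameter. The point is the can's centre, 72.5 mm above its base, z up
- lime_can_mid (a point): mini spray-paint can with lime-green body and cap (a white label band), 52 mm diameter, 145 mm tall, standing; its cap is the top 42 mm, 45 mm diameter. The point is the can's centre, 72.5 mm above its base, z up
- glue_mid (a point): white wood-glue bottle with a yellowish label and orange screw cap, 155 mm tall, standing; flat oval body 36 mm thick (its x) by 58 mm wide (its y) and 100 mm tall, then a shoulder; the cap is a cylinder 28 mm in diameter from 112 to 146 mm above the base with a thin 9 mm tip on top. The point is the bottle's centre, 77.5 mm above its base, z up
- foam_mid (a point): light-blue rigid foam block standing on end with rounded edges (7 mm): 46 mm (its x) by 56 mm (its y) by 130 mm tall. The point is its centre, 65 mm above its base, z up. Its 46 mm side goes along the red box's length: the can, block and bottle (36 mm side along the box) leave 22 mm to spare in all, so put the can and the bottle within a few mm of the end walls
- cork_mid (a point): cork sanding block standing on end, brown with dark abrasive on one broad face: 39 mm (its x) by 56 mm (its y) by 115 mm tall. The point is half-way up on its axis, 57.5 mm above its base, z up. Its 39 mm side goes along the lime box's length
- red_box: open kit box of cardboard painted dark red, kraft-brown inside: 164 mm long (its x axis) by 84 mm wide (y) by 65 mm tall, walls and floor 4 mm thick, so 156 by 76 mm inside; fixed to the bench. Origin at the centre of its underside, z up. The two ends are alike. All the things standing are taller than the box, so grip them by their upper part or cap, with the fingers across the box's width, and the fingers stay above the walls
- lime_box: open kit box of cardboard painted lime green, kraft-brown inside: 126 mm long (its x axis) by 84 mm wide (y) by 65 mm tall, walls and floor 4 mm thick, so 118 by 76 mm inside; fixed to the bench. Origin at the centre of its underside, z up. The two ends are alike
- white_can: spray can of the same shape, off-white with a white cap; not wanted. Origin at the centre of its base
- black_can: spray can of the same shape, black with a black cap and a white label band; not wanted. Origin at the centre of its base
- tape: roll of cream masking tape lying flat, 96 mm outside and 76 mm inside diameter, 24 mm tall; not wanted. Origin at the centre of its underside

How it is judged:
By the outcome, as a careful person would: the job done as asked, in the order asked, and still so for the second after the job is handed in, with the robot touching nothing.
It also fails if it takes over 144 s, if anything falls off the work surface, if the arm or the gripper's body presses on something with over 40 N, if the wrist force passes 120 N, or if a joint passes its speed limit or range.

## Working session

There is one attempt and no reset: what is moved stays moved. The work goes in short steps, Python scripts to look and compute and a tool call to move; the robot and the scene stay as the last step left them, time stands still between calls to the robot, and variables do not carry over. Pictures are saved under pics/ and viewed, at most 18 in all, crops included, and the job is handed in when it is done.

Besides the shell and the picture viewer there is one more tool, called after "Request:" by a JSON object that holds its "fn" and its "kwargs". send_rows: Moves the arm, as the interface text tells. Its arguments: {"type":"object","properties":{"series":{"type":"array","items":{"type":"array"}}},"required":["series"]}

```bash
mkdir -p pics; ls
python3 - <<'E'
from bench import telemetry, camera, ctrl, spotter
import cv2
o=telemetry.get_obs(); print({k:o[k] for k in ('time_s','eef_pos','eef_rot','opening','wrist_force')})
for n in ('top','side'):
    c=camera(n); cv2.imwrite(f'pics/{n}0.png',c['pixels'][:,:,::-1]); print(n,c['camera_matrix'],c['xyz'],c['orientation'],[k for k in c])
    for t in ['red_can_mid','lime_can_mid','glue_mid','foam_mid','cork_mid','red_box','lime_box','white_can','black_can','tape']:
        print(t,[([round(float(v),3) for v in d['xyz']],round(d['conf'],2)) for d in spotter.landmark_of(t,n)[:3]])
E
```

```text
pics
{'time_s': 0.0, 'eef_pos': array([0.23559011, 0.52393436, 0.23040149]), 'eef_rot': array([-3.31486499e-04,  2.09817957e-01,  9.77740092e-01, -7.91924356e-04]), 'opening': 1.0025482098020169, 'wrist_force': array([-0.37668127,  0.72629724,  0.40138285])}
top [[360.33047292   0.         260.47269366]
 [  0.         360.33047292 191.65579767]
 [  0.           0.           1.        ]] [0.37402882 0.01495097 1.05638452] [ 0.70886259  0.04427313 -0.05072325 -0.70212596] ['pixels', 'camera_matrix', 'xyz', 'orientation']
red_can_mid [([0.567, 0.385, 0.074], 0.62)]
lime_can_mid []
glue_mid [([0.407, 0.277, 0.078], 0.64)]
foam_mid [([0.448, 0.406, 0.065], 0.85)]
cork_mid [([0.53, -0.268, 0.061], 0.7), ([0.58, 0.123, 0.001], 0.61)]
red_box [([0.579, 0.122, 0.001], 0.79)]
lime_box [([0.55, -0.118, -0.002], 0.88)]
white_can [([0.588, -0.375, -0.0], 0.57), ([0.551, -0.119, -0.004], 0.28)]
black_can [([0.404, -0.289, -0.006], 0.95)]
tape [([0.476, -0.412, 0.001], 0.83)]
side [[375.95849601   0.         252.26103407]
 [  0.         375.95849601 192.23947423]
 [  0.           0.           1.        ]] [-0.11781963 -0.55096178  0.85904747] [ 0.84231332  0.36014385 -0.15448555 -0.37005257] ['pixels', 'camera_matrix', 'xyz', 'orientation']
red_can_mid [([0.572, 0.391, 0.072], 0.78)]
lime_can_mid [([0.523, 0.269, 0.074], 0.61)]
glue_mid [([0.403, 0.281, 0.073], 0.72)]
foam_mid [([0.449, 0.403, 0.067], 0.96), ([0.552, -0.119, -0.004], 0.48)]
cork_mid [([0.532, -0.262, 0.057], 0.78)]
red_box [([0.58, 0.119, -0.003], 0.7)]
lime_box [([0.55, -0.119, -0.001], 0.57)]
white_can [([0.588, -0.376, -0.002], 0.98)]
black_can [([0.407, -0.29, 0.0], 0.57)]
tape [([0.477, -0.411, 0.003], 0.62)]
```

View pics/top0.png

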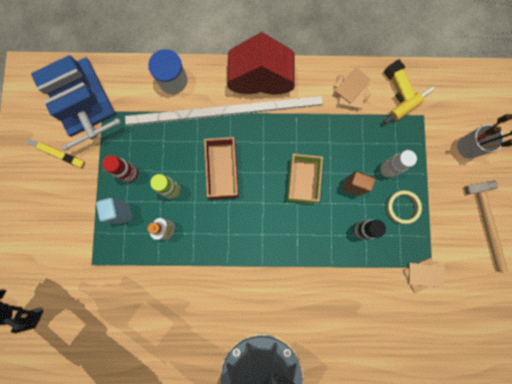

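View pics/side0.png

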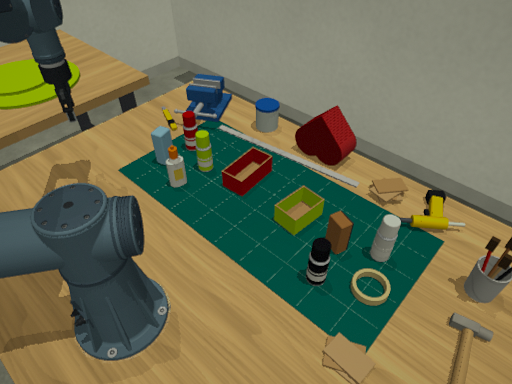

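The top view has +x up and +y to the left. Red box is at about (221,168), lime box (306,178), red can (115,163), lime can (162,185), glue (160,229), foam (112,210) and cork (357,185). Resolution is coarse, so I'll look closer with the wrist camera.

Request:
{"fn": "send_rows", "kwargs": {"series": [[[0, 0, 24], [235, -190, 190], -1], [[0, 0, 24], [235, -190, 190], -1], [[0, 0, 24], [235, -190, 190], -1], [[0, 0, 24], [235, -190, 190], -1], [[0, 0, 24], [235, -190, 190], -1], [[0, 0, 24], [235, -190, 190], -1], [[0, 0, 24], [235, -190, 190], -1], [[0, 0, 24], [235, -190, 190], -1], [[0, 0, 24], [235, -190, 190], -1], [[0, 0, 24], [235, -190, 190], -1]]}}

```text
time_s: 2.35
eef_pos: [0.4699, 0.3351, 0.4206]
eef_rot: [-0.001, 0.001, 1.0, -0.0]
wrist_force: [-0.0, -0.0, -0.3]
opening: 1.0
grasp_force: 0.0
```

```bash
cat > h.py <<'E'
from bench import telemetry, camera, ctrl, spotter
import cv2, numpy as np, pickle
from scipy.spatial.transform import Rotation as R
def snap(n,tag):
    c=camera(n); cv2.imwrite(f'pics/{tag}.png',c['pixels'][:,:,::-1]); pickle.dump(c,open(f'pics/{tag}.pkl','wb')); return c
def load(tag): return pickle.load(open(f'pics/{tag}.pkl','rb'))
def rot(c): return R.from_quat(np.roll(c['orientation'],-1)).as_matrix()
def proj(c,P):
    q=(np.atleast_2d(P)-c['xyz'])@rot(c); q=q*[1,-1,-1]; k=q@c['camera_matrix'].T; return k[:,:2]/k[:,2:]
def ray(c,uv):
    uv=np.atleast_2d(uv); d=np.c_[uv,np.ones(len(uv))]@np.linalg.inv(c['camera_matrix']).T
    return (d*[1,-1,-1])@rot(c).T
def atz(c,uv,z):
    d=ray(c,uv); o=np.array(c['xyz']); return o+d*((z-o[2])/d[:,2:])
def tri(c1,u1,c2,u2):
    d1,d2=ray(c1,u1),ray(c2,u2); out=[]
    for a,b in zip(d1,d2):
        A=np.c_[a,-b]; s=np.linalg.lstsq(A,np.array(c2['xyz'])-c1['xyz'],rcond=None)[0]
        p,q=c1['xyz']+a*s[0],c2['xyz']+b*s[1]; out.append(np.r_[(p+q)/2,np.linalg.norm(p-q)])
    return np.array(out)
def st():
    o=telemetry.get_obs(); print({k:np.round(o[k],3) for k in ('time_s','eef_pos','eef_rot','opening','wrist_force','grasp_force')}); return o
E
python3 - <<'E'
from h import *
st(); c=snap('wrist','w1'); print(c['camera_matrix'],c['xyz'],c['orientation'])
E
```

```text
{'time_s': np.float64(2.35), 'eef_pos': array([0.47 , 0.335, 0.421]), 'eef_rot': array([-0.001,  0.001,  1.   , -0.   ]), 'opening': np.float64(1.0), 'wrist_force': array([-0.004, -0.029, -0.284]), 'grasp_force': np.float64(0.0)}
[[266.50489986   0.         253.93946676]
 [  0.         266.50489986 194.80575013]
 [  0.           0.           1.        ]] [0.39420859 0.33651096 0.56411295] [ 0.69974163 -0.10574237 -0.10596397  0.6985355 ]
```

View pics/w1.png

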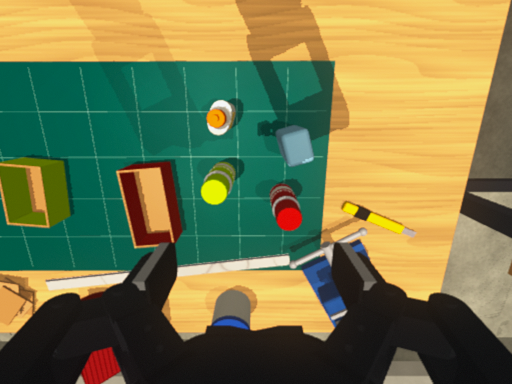

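The wrist picture shows the whole left group: glue cap (217,118), foam (295,145), lime cap (214,190), red cap (289,217), red box (150,203) and lime box (35,190). I'll go lower and take two views.

Request:
{"fn": "send_rows", "kwargs": {"series": [[[0, 0, 0], [-20, 20, -150], -1], [[0, 0, 0], [-20, 20, -150], -1], [[0, 0, 0], [-20, 20, -150], -1], [[0, 0, 0], [-20, 20, -150], -1], [[0, 0, 0], [-20, 20, -150], -1], [[0, 0, 0], [-20, 20, -150], -1]]}}

```text
time_s: 3.15
eef_pos: [0.4521, 0.3548, 0.2736]
eef_rot: [0.002, 0.002, 1.0, 0.001]
wrist_force: [-0.9, 0.0, 0.4]
opening: 0.998
grasp_force: 0.0
```

```bash
python3 -c "
from h import *
st(); c=snap('wrist','w2')"
```

```text
{'time_s': np.float64(3.15), 'eef_pos': array([0.452, 0.355, 0.274]), 'eef_rot': array([0.002, 0.002, 1.   , 0.001]), 'opening': np.float64(0.998), 'wrist_force': array([-0.907,  0.031,  0.443]), 'grasp_force': np.float64(0.0)}
```

Request:
{"fn": "send_rows", "kwargs": {"series": [[[0, 0, 0], [20, -100, 0], -1], [[0, 0, 0], [20, -100, 0], -1], [[0, 0, 0], [20, -100, 0], -1], [[0, 0, 0], [20, -100, 0], -1], [[0, 0, 0], [20, -100, 0], -1]]}}

```text
time_s: 3.82
eef_pos: [0.4709, 0.2553, 0.2716]
eef_rot: [0.0, 0.001, 1.0, 0.0]
wrist_force: [0.0, 0.4, 0.3]
opening: 1.002
grasp_force: 0.0
```

```bash
python3 -c "
from h import *
st(); c=snap('wrist','w3')
import cv2
a,b=[cv2.imread(f'pics/{t}.png') for t in('w2','w3')]
for t,i in(('w2',a),('w3',b)): cv2.imwrite(f'pics/{t}b.png',cv2.resize(i,(800,600),interpolation=cv2.INTER_CUBIC))"
```

```text
{'time_s': np.float64(3.825), 'eef_pos': array([0.471, 0.255, 0.272]), 'eef_rot': array([0.   , 0.001, 1.   , 0.   ]), 'opening': np.float64(1.002), 'wrist_force': array([0.008, 0.434, 0.348]), 'grasp_force': np.float64(0.0)}
```

View pics/w2b.png

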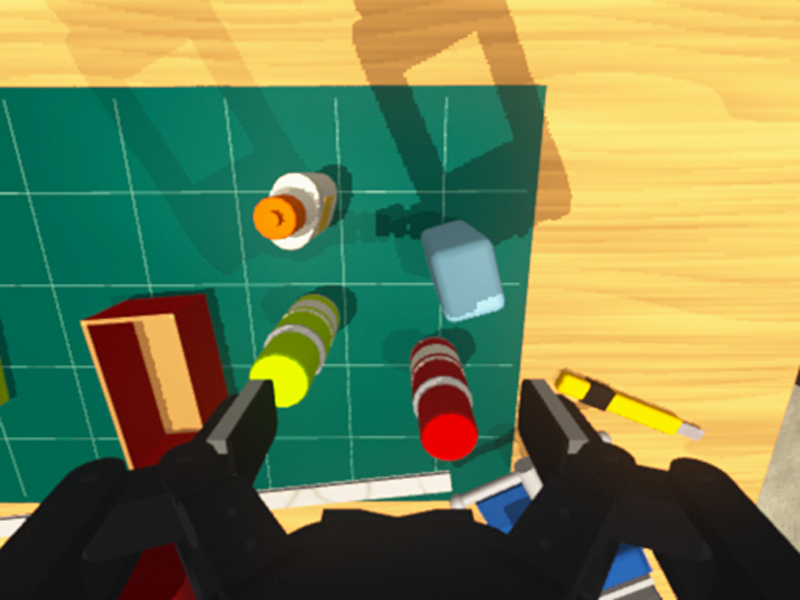

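View pics/w3b.png

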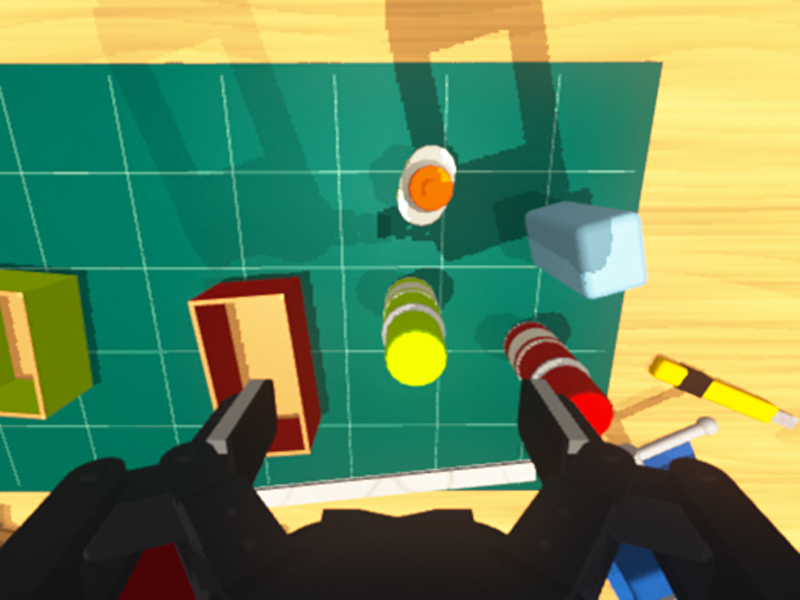

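Request:
{"fn": "send_rows", "kwargs": {"series": [[[0, 0, 0], [90, -235, 10], -1], [[0, 0, 0], [90, -235, 10], -1], [[0, 0, 0], [90, -235, 10], -1], [[0, 0, 0], [90, -235, 10], -1], [[0, 0, 0], [90, -235, 10], -1], [[0, 0, 0], [90, -235, 10], -1], [[0, 0, 0], [90, -235, 10], -1]]}}

```text
time_s: 4.75
eef_pos: [0.5605, 0.0211, 0.2812]
eef_rot: [-0.0, 0.001, 1.0, 0.0]
wrist_force: [-1.4, -0.2, 0.1]
opening: 0.997
grasp_force: 0.0
```

```bash
python3 -c "
from h import *
st(); c=snap('wrist','w4')"
```

```text
{'time_s': np.float64(4.75), 'eef_pos': array([0.561, 0.021, 0.281]), 'eef_rot': array([-0.   ,  0.001,  1.   ,  0.   ]), 'opening': np.float64(0.997), 'wrist_force': array([-1.38 , -0.216,  0.135]), 'grasp_force': np.float64(0.0)}
```

Request:
{"fn": "send_rows", "kwargs": {"series": [[[0, 0, 0], [-10, -180, 0], -1], [[0, 0, 0], [-10, -180, 0], -1], [[0, 0, 0], [-10, -180, 0], -1], [[0, 0, 0], [-10, -180, 0], -1], [[0, 0, 0], [-10, -180, 0], -1], [[0, 0, 0], [-10, -180, 0], -1]]}}

```text
time_s: 5.55
eef_pos: [0.5512, -0.1587, 0.2814]
eef_rot: [0.0, 0.001, 1.0, 0.0]
wrist_force: [-0.1, -0.4, -1.0]
opening: 1.003
grasp_force: 0.0
```

```bash
cat >> h.py <<'E'
def cyl(rx,ry,z0,z1,n=48):
    t=np.linspace(0,2*np.pi,n,endpoint=False); p=np.c_[rx*np.cos(t),ry*np.sin(t)]
    return np.vstack([np.c_[p,np.full(n,z)] for z in(z0,z1)])
def blk(a,b,z0,z1,r=0):
    t=np.linspace(0,2*np.pi,32,endpoint=False)
    pts=[]
    for sx in(-1,1):
        for sy in(-1,1):
            for z,e in((z0,-r*.7),(z0+r,0),(z1-r,0),(z1-r*.29,-r*.29),(z1,-r)):
                rr=r+e
                pts.append(np.c_[sx*(a/2-r)+rr*np.cos(t),sy*(b/2-r)+rr*np.sin(t),np.full(32,z)])
    return np.vstack(pts)
can=[np.vstack([cyl(.026,.026,0,.1),cyl(.0225,.0225,.1,.103)]),cyl(.0225,.0225,.1,.145)]
M=dict(red_can=can,lime_can=can,glue=[np.vstack([cyl(.018,.029,0,.1),cyl(.014,.014,.1,.112)]),cyl(.014,.014,.1,.146),cyl(.0045,.0045,.14,.155)],
 foam=[blk(.046,.056,0,.13,.007)],cork=[blk(.039,.056,0,.115)],red_box=[blk(.164,.084,0,.065)],lime_box=[blk(.126,.084,0,.065)],
 foamup=[blk(.046,.056,0,.13,.007)])
def place(m,x,y,yaw,z=0):
    c,s=np.cos(yaw),np.sin(yaw); return [p@np.array([[c,s,0],[-s,c,0],[0,0,1]])+[x,y,z] for p in m]
S=4
def render(c,parts,shape=(384,512)):
    im=np.zeros((shape[0]*2,shape[1]*2),np.uint8)
    for p in parts:
        h=cv2.convexHull(((proj(c,p)+.5)*2-.5).astype(np.float32)); cv2.fillConvexPoly(im,np.round(h*16).astype(np.int32),255,cv2.LINE_8,4)
    return im
def objmask(c):
    hsv=cv2.cvtColor(c['pixels'],cv2.COLOR_RGB2HSV); h,s,v=cv2.split(hsv)
    m=~((h>60)&(h<95)&(s>110)); return m.astype(np.uint8)*255
def gripmask(): # fingers region
    g=np.zeros((384,512),np.uint8)
    cv2.fillPoly(g,[np.array([[165,242],[182,242],[182,270],[160,290],[200,330],[320,330],[348,290],[332,270],[332,242],[350,242],[420,290],[512,300],[512,384],[0,384],[0,300],[90,290],[130,290]])],255)
    return cv2.resize(cv2.dilate(g,np.ones((9,9))),(1024,768),interpolation=cv2.INTER_NEAREST)>0
G=gripmask()
def fit(name,views,x0,fixyaw=False,z=0,fitz=False):
    from scipy.optimize import minimize
    cs=[(load(v) if isinstance(v,str) else v) for v in views]; ms=[cv2.resize(objmask(c),(1024,768),interpolation=cv2.INTER_LINEAR)>127 for c in cs]
    rois=[]
    for c,m in zip(cs,ms):
        r=cv2.dilate(render(c,place(M[name],x0[0],x0[1],x0[2],z)),np.ones((41,41)))>0
        rois.append(r&~G if c['camera_matrix'][0,0]<300 else r)
    def cost(p):
        yaw=x0[2] if fixyaw else p[2]*10
        q=0
        for c,m,r in zip(cs,ms,rois):
            a=render(c,place(M[name],p[0],p[1],yaw,p[-1] if fitz else z))>0; q+=((a!=m)&r).sum()
        return q
    st=[x0[0],x0[1]]+([] if fixyaw else [x0[2]/10])+([z] if fitz else [])
    best=None
    for k in range(3):
        b=st if best is None else best.x
        sim=np.vstack([b]+[np.array(b)+np.eye(len(b))[i]*.012*(.6**k)*(1,-1)[k%2] for i in range(len(b))])
        best=minimize(cost,b,method='Nelder-Mead',options=dict(initial_simplex=sim,xatol=1e-5,fatol=1,maxiter=300))
    p=best.x; area=sum((render(c,place(M[name],p[0],p[1],x0[2] if fixyaw else p[2]*10,z))>0).sum() for c in cs)
    return np.round(np.r_[p[:2],np.degrees(x0[2] if fixyaw else p[2]*10),p[-1] if fitz else z],4),round(best.fun/area,3)
E
python3 - <<'E'
from h import *
st(); c=snap('wrist','w5')
a,b=[cv2.resize(load(t)['pixels'][:,:,::-1],None,fx=.78,fy=.78) for t in('w4','w5')]
A=np.vstack([a,b]); 
m=[cv2.resize(objmask(load(t)),None,fx=.78,fy=.78) for t in('w3','w4')]
A=np.hstack([A,cv2.cvtColor(np.vstack(m),cv2.COLOR_GRAY2BGR)]); cv2.imwrite('pics/m1.png',A[:600,:800])
for v,w in (('red_can',[.57,.388,0]),('lime_can',[.523,.269,0])): print(v,fit(v,['w2'] if v=='red_can' else ['w2','w3'],w,True,fitz=True))
for v,w,vs in (('glue',[.405,.279,0],['w2','w3']),('foam',[.448,.404,.2],['w2','w3']),('cork',[.531,-.265,.5],['w4','w5']),('red_box',[.58,.12,.05],['w3','w4']),('lime_box',[.55,-.118,-.1],['w4','w5'])):
    for fz in(False,True): print(v,fit(v,vs,w,fitz=fz))
E
```

```text
{'time_s': np.float64(5.55), 'eef_pos': array([ 0.551, -0.159,  0.281]), 'eef_rot': array([0.   , 0.001, 1.   , 0.   ]), 'opening': np.float64(1.003), 'wrist_force': array([-0.088, -0.398, -1.008]), 'grasp_force': np.float64(0.0)}
red_can (array([ 0.5693,  0.3964,  0.    , -0.0035]), np.float64(0.087))
lime_can (array([ 0.5198,  0.2698,  0.    , -0.0028]), np.float64(0.025))
glue (array([ 0.4028,  0.2784, 80.222 ,  0.    ]), np.float64(0.083))
glue (array([4.02500e-01, 2.78900e-01, 7.78421e+01, 3.20000e-03]), np.float64(0.08))
foam (array([ 0.4517,  0.4134, 22.0619,  0.    ]), np.float64(0.216))
foam (array([ 0.4474,  0.4058, 15.4543,  0.02  ]), np.float64(0.186))
cork (array([ 0.5377, -0.2648, 36.9554,  0.    ]), np.float64(0.247))
cork (array([ 5.3780e-01, -2.6260e-01,  3.6691e+01,  6.0000e-03]), np.float64(0.244))
red_box (array([0.578 , 0.122 , 4.6361, 0.    ]), np.float64(0.032))
red_box (array([5.7790e-01, 1.2200e-01, 4.4554e+00, 2.6000e-03]), np.float64(0.023))
lime_box (array([ 0.5506, -0.1172, -4.814 ,  0.    ]), np.float64(0.03))
lime_box (array([ 5.504e-01, -1.167e-01, -5.230e+00,  2.900e-03]), np.float64(0.016))
```

View pics/m1.png

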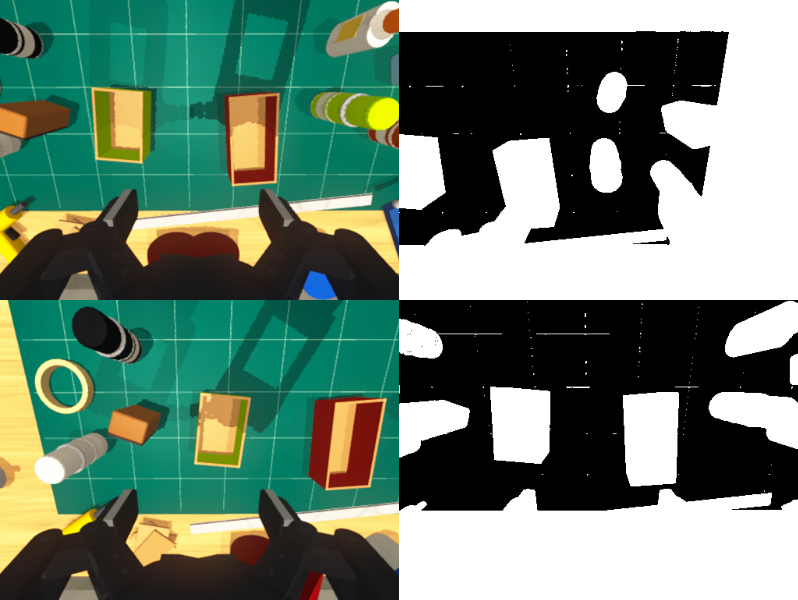

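Masks for the boxes, glue and lime can are clean. The foam, cork and red can blend with their neighbours, so I'll use colour masks for those.

```bash
python3 - <<'E'
import re
s=open('h.py').read()
s=s.replace("def objmask(c):\n","HUE={}\ndef objmask(c,name=None):\n")
s=s.replace("    m=~((h>60)","    if name in HUE:\n        m=HUE[name](h.astype(int),s.astype(int),v.astype(int)).astype(np.uint8)*255\n        return cv2.morphologyEx(cv2.morphologyEx(m,cv2.MORPH_OPEN,np.ones((3,3))),cv2.MORPH_CLOSE,np.ones((11,11)))\n    m=~((h>60)")
s=s.replace("objmask(c),(1024","objmask(c,name),(1024")
s+='''
HUE['foam']=lambda h,s,v:(h>92)&(h<115)&(s<130)&(v>60)
HUE['cork']=lambda h,s,v:(h<14)&(s>90)&(v>50)
HUE['red_can']=lambda h,s,v:((h<6)|(h>170))&(s>120)&(v>50)
'''
open('h.py','w').write(s)
E
python3 - <<'E'
from h import *
c=load('w2'); hsv=cv2.cvtColor(c['pixels'],cv2.COLOR_RGB2HSV)
for u,v in((465,280),(450,235),(430,260),(490,305),(446,435),(440,400)): print(hsv[int(v/1.5625),int(u/1.5625)])
c5=load('w5'); h5=cv2.cvtColor(c5['pixels'],cv2.COLOR_RGB2HSV)
for u,v in((130,120),(125,135),(150,125)): print('cork',h5[int(v/.78),int(u/.78)])
ims=[]
for t,n in(('w2','foam'),('w3','foam'),('w5','cork'),('w2','red_can')):
    m=objmask(load(t),n); ims.append(cv2.resize(cv2.addWeighted(load(t)['pixels'][:,:,::-1],.5,cv2.cvtColor(m,cv2.COLOR_GRAY2BGR),.5,0),(400,300)))
cv2.imwrite('pics/m2.png',np.vstack([np.hstack(ims[:2]),np.hstack(ims[2:])]))
print('red',fit('red_can',['w2','w3'],[.57,.39,0],True,fitz=True))
for y0 in(.2,1.2): print('foam',fit('foam',['w2','w3'],[.448,.404,y0],fitz=True))
for y0 in(0,.5,1.2,-.5): print('cork',fit('cork',['w4','w5'],[.531,-.265,y0],fitz=True))
E
```

```text
[ 96  74 194]
[ 96  81 117]
[ 96  85 114]
[ 93  49 245]
[  0 255 237]
[  1 229 108]
cork [ 16 170 238]
cork [ 15 180 231]
cork [ 14 176  90]
red (array([ 0.5745,  0.3976,  0.    , -0.0118]), np.float64(0.1))
foam (array([ 4.5260e-01,  4.1240e-01,  3.3653e+01, -1.2200e-02]), np.float64(0.163))
foam (array([ 4.511000e-01,  4.097000e-01,  1.060324e+02, -5.000000e-03]), np.float64(0.04))
cork (array([ 0.5674, -0.5706, 69.3007, -0.411 ]), np.float64(3.371))
cork (array([ 0.5259, -0.1475, 24.1239, -0.1142]), np.float64(0.497))
cork (array([  0.5622,  -0.5039, 131.3505,  -0.3326]), np.float64(0.531))
cork (array([  0.5671,  -0.5657, 126.0972,  -0.4062]), np.float64(2.645))
```

View pics/m2.png

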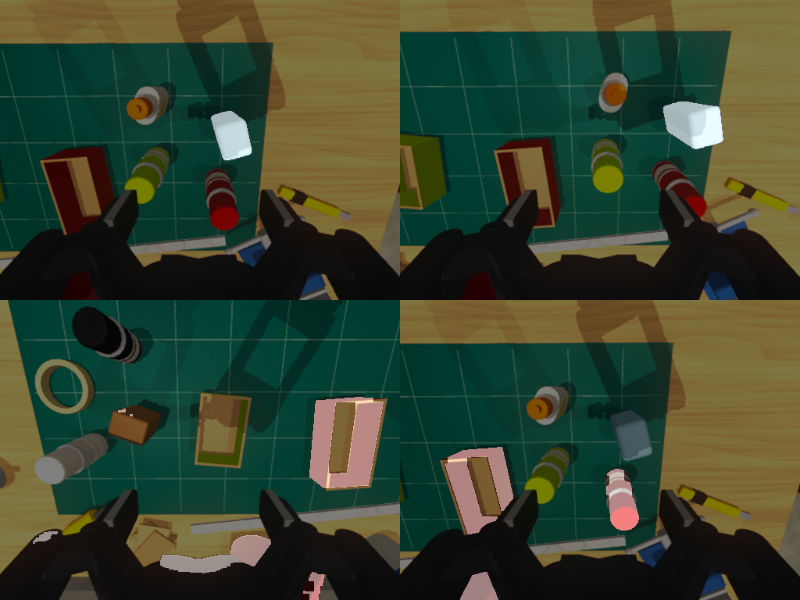

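```bash
cat >> h.py <<'E'
HUE['cork']=lambda h,s,v:(h<19)&(s>120)&(v>30)
E
python3 - <<'E'
from h import *
snap('top','t1'); snap('side','s1')
for vs in (['w2'],['w2','t1'],['w2','t1','s1']): print('red',fit('red_can',vs,[.57,.39,0],True))
for vs in (['w2'],['w2','w3','t1','s1']): print('lime',fit('lime_can',vs,[.52,.27,0],True))
for y0 in(.26,1.8): print('foam',fit('foam',['w2','w3'],[.45,.407,y0]),fit('foam',['w2','w3','t1','s1'],[.45,.407,y0]))
for y0 in(0,.5,1.2,1.8,-.5): print('cork',fit('cork',['w5'],[.531,-.265,y0]),fit('cork',['w5','t1','s1'],[.531,-.265,y0]))
for y0 in(1.4,1.7,1): print('glue',fit('glue',['w2','w3','t1'],[.404,.279,y0]))
E
```

```text
red (array([0.5662, 0.3954, 0.    , 0.    ]), np.float64(0.155))
red (array([0.5666, 0.3954, 0.    , 0.    ]), np.float64(0.221))
red (array([0.5666, 0.3953, 0.    , 0.    ]), np.float64(0.235))
lime (array([0.52  , 0.2696, 0.    , 0.    ]), np.float64(0.024))
lime (array([0.5188, 0.27  , 0.    , 0.    ]), np.float64(0.109))
foam (array([ 0.451 ,  0.409 , 26.5025,  0.    ]), np.float64(0.184)) (array([ 0.4508,  0.4108, 24.0459,  0.    ]), np.float64(0.193))
foam (array([  0.4503,   0.4075, 108.6766,   0.    ]), np.float64(0.057)) (array([  0.4503,   0.4074, 108.6923,   0.    ]), np.float64(0.079))
cork (array([  0.5332,  -0.2631, -13.103 ,   0.    ]), np.float64(0.112)) (array([  0.5338,  -0.2633, -12.7931,   0.    ]), np.float64(0.183))
cork (array([  0.5337,  -0.2629, -14.1165,   0.    ]), np.float64(0.11)) (array([  0.5334,  -0.2626, -16.8905,   0.    ]), np.float64(0.182))
cork (array([  0.5329,  -0.2651, 105.7022,   0.    ]), np.float64(0.226)) (array([  0.5331,  -0.267 , 104.5849,   0.    ]), np.float64(0.299))
cork (array([  0.5325,  -0.2653, 104.938 ,   0.    ]), np.float64(0.225)) (array([  0.5329,  -0.266 , 104.6161,   0.    ]), np.float64(0.3))
cork (array([  0.5327,  -0.2623, -18.5869,   0.    ]), np.float64(0.113)) (array([  0.5336,  -0.2627, -25.2178,   0.    ]), np.float64(0.185))
glue (array([ 0.4027,  0.2783, 82.6115,  0.    ]), np.float64(0.095))
glue (array([ 0.4028,  0.2782, 82.3594,  0.    ]), np.float64(0.096))
glue (array([ 0.4027,  0.2782, 82.4468,  0.    ]), np.float64(0.097))
```

Run:
```python
from h import *
U={}
for t in('w1','w2','t1','s1'):
    c=load(t); hsv=cv2.cvtColor(c['pixels'],cv2.COLOR_RGB2HSV).astype(int); h,s,v=[hsv[...,i] for i in range(3)]
    p=proj(c,[[.57,.39,.145]])[0]
    yy,xx=np.mgrid[:384,:512]; near=np.hypot(xx-p[0],yy-p[1])<(30 if t=='w2' else 18)
    m=near&((h<6)|(h>172))&(s>150)
    vv=v[m]; k=m&(v>vv.max()*.8); 
    ks=cv2.connectedComponentsWithStats(k.astype(np.uint8))
    i=1+ks[2][1:,4].argmax(); U[t]=ks[3][i]; print(t,p,ks[3][i],ks[2][i],vv.max(), atz(c,ks[3][i],.145))
print(tri(load('w2'),U['w2'],load('w1'),U['w1']),tri(load('w2'),U['w2'],load('t1'),U['t1']))
# glue cap orange
c2,c3=load('w2'),load('w3')
def cap(c,P,lo,hi,rad=28,vmin=.75):
    hsv=cv2.cvtColor(c['pixels'],cv2.COLOR_RGB2HSV).astype(int); h,s,v=[hsv[...,i] for i in range(3)]
    p=proj(c,[P])[0]; yy,xx=np.mgrid[:384,:512]; m=(np.hypot(xx-p[0],yy-p[1])<rad)&(h>=lo)&(h<=hi)&(s>150)
    return np.argwhere(m)[:,::-1].mean(0)
a,b=cap(c2,[.403,.278,.14],5,20),cap(c3,[.403,.278,.14],5,20)
print('orange',a*1.5625,b*1.5625,tri(c2,[a],c3,[b]))
m=objmask(c2,'red_can');r=cv2.resize(render(c2,place(M['red_can'],.5662,.3954,0)),(512,384))
im=c2['pixels'][:,:,::-1].copy()
for mm,col in((m,(255,255,255)),(r,(255,0,255))):
    cs=cv2.findContours((mm>127).astype(np.uint8),0,2)[0]; cv2.drawContours(im,cs,-1,col,1)
f3=render(c2,place(M['glue'],.4027,.2783,np.radians(82)));f4=render(c2,place(M['foam'],.4503,.4075,np.radians(108.7)))
for f in(f3,f4): cv2.drawContours(im,cv2.findContours((cv2.resize(f,(512,384))>127).astype(np.uint8),0,2)[0],-1,(255,0,255),1)
A=cv2.resize(im[90:310,150:340],(500,579))
c5=load('w5'); j=c5['pixels'][:,:,::-1].copy(); f=render(c5,place(M['cork'],.533,-.263,np.radians(-15)))
cv2.drawContours(j,cv2.findContours((cv2.resize(f,(512,384))>127).astype(np.uint8),0,2)[0],-1,(255,0,255),1)
B=cv2.resize(j[110:210,120:220],(290,290)); A=np.hstack([A,np.vstack([B,cv2.resize(load('w4')['pixels'][100:200,0:100,::-1],(290,289))])]); cv2.imwrite('pics/m3.png',A)
```

```text
w1 [285.4816905  220.58144657] [288.88235294 218.64705882] [277 208  25  22 425] 232 [[0.566475   0.39564135 0.145     ]]
w2 [282.39007738 281.73619281] [287.21517413 279.24751244] [270 265  35  29 804] 240 [[0.56657571 0.39563412 0.145     ]]
t1 [111.8037999  162.14106372] [110.20418848 163.05235602] [103 156  16  15 191] 211 [[0.56756706 0.39394054 0.145     ]]
s1 [189.56345055 113.4952887 ] [188.01639344 113.90163934] [183 111  11   7  61] 162 [[0.56463243 0.3920119  0.145     ]]
[[5.66332086e-01 3.95587948e-01 1.45347284e-01 8.73258089e-06]] [[0.5684854  0.39571015 0.14180561 0.00091033]]
orange [278.54249339 215.97428902] [429.78420195 188.01913681] [[0.40283402 0.27831935 0.13540668 0.00077006]]
```

View pics/m3.png

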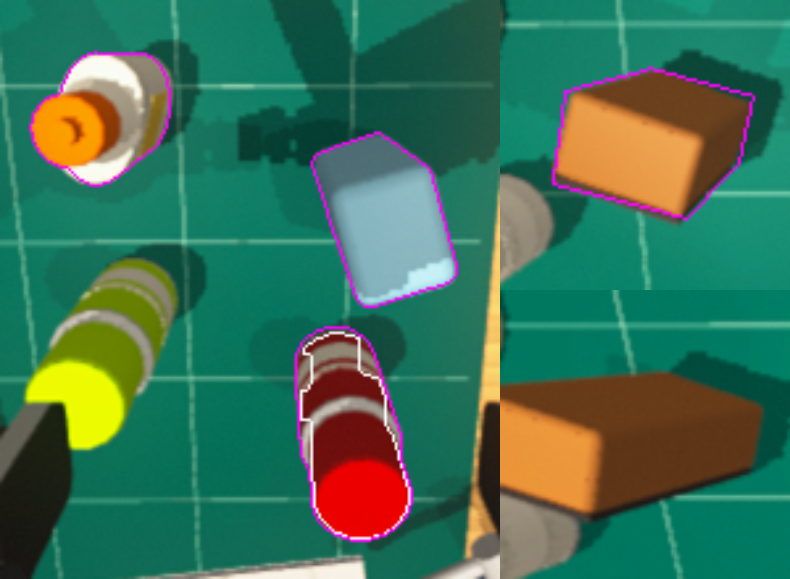

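Outlines match the images: red can (0.566, 0.3955), cap top measured at 0.145, glue, foam and cork also fit. Now moving above the red can.

Request:
{"fn": "send_rows", "kwargs": {"series": [[[0, 0, 4.5], [15, 554, -20], -1], [[0, 0, 4.5], [15, 554, -20], -1], [[0, 0, 4.5], [15, 554, -20], -1], [[0, 0, 4.5], [15, 554, -20], -1], [[0, 0, 4.5], [15, 554, -20], -1], [[0, 0, 4.5], [15, 554, -20], -1], [[0, 0, 4.5], [15, 554, -20], -1], [[0, 0, 4.5], [15, 554, -20], -1], [[0, 0, 4.5], [15, 554, -20], -1], [[0, 0, 4.5], [15, 554, -20], -1]]}}

```text
time_s: 6.95
eef_pos: [0.564, 0.3979, 0.2602]
eef_rot: [-0.001, -0.04, 0.999, 0.0]
wrist_force: [-0.1, -0.5, 0.0]
opening: 0.999
grasp_force: 0.0
```

Run:
```python
from h import *
st()
from h import HUE
HUE.pop('cork')
for y0 in(-.2,0,-.5): print('cork',fit('cork',['w5'],[.533,-.264,y0]))
```

```text
{'time_s': np.float64(6.95), 'eef_pos': array([0.564, 0.398, 0.26 ]), 'eef_rot': array([-0.001, -0.04 ,  0.999,  0.   ]), 'opening': np.float64(0.999), 'wrist_force': array([-0.09 , -0.53 ,  0.015]), 'grasp_force': np.float64(0.0)}
cork (array([  0.5345,  -0.2636, -18.6493,   0.    ]), np.float64(0.08))
cork (array([  0.5346,  -0.2636, -19.893 ,   0.    ]), np.float64(0.082))
cork (array([  0.5346,  -0.2635, -19.2109,   0.    ]), np.float64(0.07))
```

Request:
{"fn": "send_rows", "kwargs": {"series": [[[0, 0, 0], [2, -2, -50], -1], [[0, 0, 0], [2, -2, -100], -1], [[0, 0, 0], [2, -2, -130], -1], [[0, 0, 0], [2, -2, -150], -1], [[0, 0, 0], [2, -2, -157], -1], [[0, 0, 0], [2, -2, -157], -1], [[0, 0, 0], [2, -2, -157], -1]]}}

```text
time_s: 7.82
eef_pos: [0.569, 0.3918, 0.1061]
eef_rot: [0.001, -0.037, 0.999, 0.001]
wrist_force: [-0.6, -0.1, 0.0]
opening: 1.001
grasp_force: 0.0
```

Request:
{"fn": "send_rows", "kwargs": {"series": [[[0, 0, 0], [0, 0, 0], 1], [[0, 0, 0], [0, 0, 0], 1], [[0, 0, 0], [0, 0, 0], 1], [[0, 0, 0], [0, 0, 0], 1], [[0, 0, 0], [0, 0, 0], 1], [[0, 0, 0], [0, 0, 0], 1], [[0, 0, 0], [0, 0, 0], 1], [[0, 0, 0], [0, 0, 0], 1]]}}

```text
time_s: 8.82
eef_pos: [0.5684, 0.3919, 0.1052]
eef_rot: [0.001, -0.037, 0.999, 0.0]
wrist_force: [0.3, 1.9, 5.1]
opening: 0.514
grasp_force: 61.5
```

Request:
{"fn": "send_rows", "kwargs": {"series": [[[0, 0, 0], [0, 0, 40], 1], [[0, 0, 0], [0, 0, 80], 1], [[0, 0, 0], [15, 0, 110], 1], [[0, 0, 0], [40, -50, 115], 1], [[0, 0, 0], [60, -110, 115], 1], [[0, 0, 0], [60, -165, 115], 1], [[0, 0, 0], [60, -220, 115], 1], [[0, 0, 0], [60, -266, 115], 1], [[0, 0, 0], [60, -266, 115], 1], [[0, 0, 0], [60, -266, 115], 1]]}}

```text
time_s: 10.07
eef_pos: [0.6274, 0.1254, 0.2184]
eef_rot: [-0.001, -0.037, 0.999, 0.0]
wrist_force: [0.1, -0.0, -1.6]
opening: 0.513
grasp_force: 61.9
```

Run:
```python
from h import *
st()
for n in('top','side'):
    c=snap(n,'a_'+n)
```

```text
{'time_s': np.float64(10.075), 'eef_pos': array([0.627, 0.125, 0.218]), 'eef_rot': array([-0.001, -0.037,  0.999,  0.   ]), 'opening': np.float64(0.513), 'wrist_force': array([ 0.131, -0.027, -1.584]), 'grasp_force': np.float64(61.895)}
```

Request:
{"fn": "send_rows", "kwargs": {"series": [[[0, 0, 0], [1, 0, -30], 1], [[0, 0, 0], [1, 0, -60], 1], [[0, 0, 0], [1, 0, -80], 1], [[0, 0, 0], [1, 0, -95], 1], [[0, 0, 0], [1, 0, -105], 1], [[0, 0, 0], [1, 0, -108], 1], [[0, 0, 0], [1, 0, -108], 1], [[0, 0, 0], [1, 0, -108], 1]]}}

```text
time_s: 11.18
eef_pos: [0.6295, 0.1253, 0.1122]
eef_rot: [0.001, -0.037, 0.999, -0.0]
wrist_force: [-0.0, 0.3, -1.7]
opening: 0.519
grasp_force: 61.9
```

Request:
{"fn": "send_rows", "kwargs": {"series": [[[0, 0, 0], [0, 0, -2], 1], [[0, 0, 0], [0, 0, -3], 1], [[0, 0, 0], [0, 0, -3], 1]]}}

```text
time_s: 11.55
eef_pos: [0.6294, 0.1254, 0.1092]
eef_rot: [0.001, -0.037, 0.999, -0.0]
wrist_force: [-1.1, 0.9, 4.3]
opening: 0.515
grasp_force: 62.3
```

Run:
```python
from h import *
st()
c=snap('wrist','w6'); d=snap('top','t2'); e=snap('side','s2')
b=cv2.resize(d['pixels'][90:240,150:350,::-1],(400,300)); f=cv2.resize(e['pixels'][110:260,180:380,::-1],(400,300))
cv2.imwrite('pics/v6.png',np.vstack([cv2.resize(c['pixels'][:,:,::-1],(400,300)),f]))
```

```text
{'time_s': np.float64(11.55), 'eef_pos': array([0.629, 0.125, 0.109]), 'eef_rot': array([ 0.001, -0.037,  0.999, -0.   ]), 'opening': np.float64(0.515), 'wrist_force': array([-1.136,  0.878,  4.297]), 'grasp_force': np.float64(62.269)}
```

View pics/v6.png

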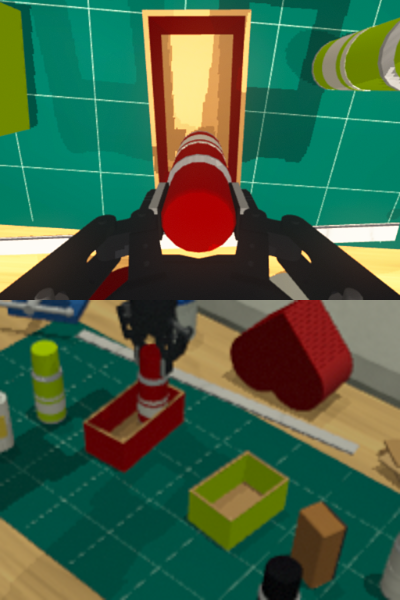

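Contact at the 4 mm floor and the can stands in the far end. Releasing and rising.

Request:
{"fn": "send_rows", "kwargs": {"series": [[[0, 0, 0], [0, 0, 0], -1], [[0, 0, 0], [0, 0, 0], -1], [[0, 0, 0], [0, 0, 0], -1], [[0, 0, 0], [0, 0, 0], -1], [[0, 0, 0], [0, 0, 20], -1], [[0, 0, 0], [0, 0, 60], -1], [[0, 0, 0], [0, 0, 110], -1], [[0, 0, 0], [0, 0, 160], -1]]}}

```text
time_s: 12.7
eef_pos: [0.629, 0.1254, 0.2716]
eef_rot: [0.001, -0.037, 0.999, -0.0]
wrist_force: [0.7, 0.0, -0.2]
opening: 1.001
grasp_force: 0.0
```

Request:
{"fn": "send_rows", "kwargs": {"series": [[[0, 0, 10], [-50, 35, 0], -1], [[0, 0, 20], [-100, 70, 0], -1], [[0, 0, 30], [-150, 105, 0], -1], [[0, 0, 40], [-200, 140, 0], -1], [[0, 0, 50], [-226.5, 153, 0], -1], [[0, 0, 60], [-226.5, 153, 0], -1], [[0, 0, 70], [-226.5, 153, 0], -1], [[0, 0, 77.5], [-226.5, 153, 0], -1], [[0, 0, 77.5], [-226.5, 153, 0], -1], [[0, 0, 77.5], [-226.5, 153, 0], -1]]}}

```text
time_s: 13.95
eef_pos: [0.4026, 0.2784, 0.2691]
eef_rot: [0.001, -0.654, 0.757, -0.0]
wrist_force: [0.7, 0.1, -0.1]
opening: 1.004
grasp_force: 0.0
```

Run:
```python
from h import *
o=st(); print(np.round(o['q'],2)); c=snap('wrist','w7'); t=snap('top','t3'); s=snap('side','s3')
p=proj(c,[[.4028,.2783,.15]]);print(p)
print(fit('glue',['w7'],[.4028,.2783,1.43]))
# red can in box, cap top
for n,k in(('w7',c),('t3',t),('s3',s)):
    hsv=cv2.cvtColor(k['pixels'],cv2.COLOR_RGB2HSV).astype(int); h,sa,v=[hsv[...,i] for i in range(3)]
    p=proj(k,[[.627,.1255,.149]])[0]; yy,xx=np.mgrid[:384,:512]; m=(np.hypot(xx-p[0],yy-p[1])<20)&((h<6)|(h>172))&(sa>150)
    if m.sum()<20: print(n,p); continue
    q=m&(v>v[m].max()*.8); u=np.argwhere(q)[:,::-1].mean(0); print(n,p,u,atz(k,u,.149))
```

```text
{'time_s': np.float64(13.95), 'eef_pos': array([0.403, 0.278, 0.269]), 'eef_rot': array([ 0.001, -0.654,  0.757, -0.   ]), 'opening': np.float64(1.004), 'wrist_force': array([ 0.692,  0.115, -0.141]), 'grasp_force': np.float64(0.0)}
[ 0.36 -0.05  1.77  0.    1.42 -2.63]
[[253.57556629 187.90122399]]
(array([ 0.4027,  0.2784, 77.739 ,  0.    ]), np.float64(0.058))
w7 [-19.45864127  59.89376266]
t3 [215.19521539 141.32156518] [214.5 140.5] [[0.62916519 0.12735291 0.149     ]]
s3 [256.20417615 135.05167175] [255.625      135.06944444] [[0.62566715 0.12682264 0.149     ]]
```

Request:
{"fn": "send_rows", "kwargs": {"series": [[[0, 0, 0], [0, 0, -50], -1], [[0, 0, 0], [0, 0, -100], -1], [[0, 0, 0], [0, 0, -130], -1], [[0, 0, 0], [0, 0, -150], -1], [[0, 0, 0], [0, 0, -157], -1], [[0, 0, 0], [0, 0, -157], -1], [[0, 0, 0], [0, 0, -157], -1]]}}

```text
time_s: 14.98
eef_pos: [0.4032, 0.2787, 0.1124]
eef_rot: [0.001, -0.655, 0.756, -0.0]
wrist_force: [0.7, -0.3, 0.4]
opening: 1.0
grasp_force: 0.0
```

Request:
{"fn": "send_rows", "kwargs": {"series": [[[0, 0, 0], [0, 0, 0], 1], [[0, 0, 0], [0, 0, 0], 1], [[0, 0, 0], [0, 0, 0], 1], [[0, 0, 0], [0, 0, 0], 1], [[0, 0, 0], [0, 0, 0], 1], [[0, 0, 0], [0, 0, 0], 1], [[0, 0, 0], [0, 0, 0], 1], [[0, 0, 0], [0, 0, 0], 1], [[0, 0, 0], [0, 0, 0], 1]]}}

```text
time_s: 16.1
eef_pos: [0.4028, 0.2785, 0.1117]
eef_rot: [0.0, -0.655, 0.756, -0.0]
wrist_force: [0.0, -0.1, 5.2]
opening: 0.311
grasp_force: 59.0
```

Request:
{"fn": "send_rows", "kwargs": {"series": [[[0, 0, 0], [0, 0, 40], 1], [[0, 0, 0], [0, 0, 85], 1], [[0, 0, -10], [0, -30, 110], 1], [[0, 0, -20], [0, -80, 110], 1], [[0, 0, -30], [0, -130, 110], 1], [[0, 0, -40], [40, -161, 110], 1], [[0, 0, -50], [80, -161, 110], 1], [[0, 0, -60], [118.5, -161, 110], 1], [[0, 0, -70], [118.5, -161, 110], 1], [[0, 0, -75.5], [118.5, -161, 110], 1]]}}

```text
time_s: 17.35
eef_pos: [0.5201, 0.1173, 0.2194]
eef_rot: [-0.002, -0.053, 0.999, 0.0]
wrist_force: [-0.3, -0.7, -2.4]
opening: 0.311
grasp_force: 59.7
```

Request:
{"fn": "send_rows", "kwargs": {"series": [[[0, 0, 0], [0, 0, 0], 1], [[0, 0, 0], [0, 0, 0], 1], [[0, 0, 0], [0, 0, -30], 1]]}}

```text
time_s: 17.73
eef_pos: [0.5228, 0.1175, 0.1933]
eef_rot: [0.003, -0.056, 0.998, -0.0]
wrist_force: [0.9, 0.5, -2.3]
opening: 0.31
grasp_force: 59.8
```

Run:
```python
from h import *
st(); c=snap('wrist','w8'); t=snap('top','t4'); s=snap('side','s4')
cv2.imwrite('pics/v8.png',np.hstack([cv2.resize(k,(400,300)) for k in (c['pixels'][:,:,::-1],s['pixels'][110:260,180:380,::-1])]))
```

```text
{'time_s': np.float64(17.725), 'eef_pos': array([0.523, 0.117, 0.193]), 'eef_rot': array([ 0.003, -0.056,  0.998, -0.   ]), 'opening': np.float64(0.31), 'wrist_force': array([ 0.881,  0.546, -2.332]), 'grasp_force': np.float64(59.811)}
```

View pics/v8.png

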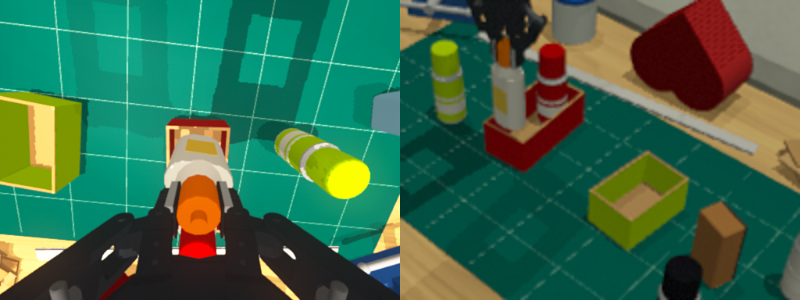

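The glue hangs upright over the near end with its broad side across the box. Lowering it.

Request:
{"fn": "send_rows", "kwargs": {"series": [[[0, 0, 0], [0, 0, -10], 1], [[0, 0, 0], [0, 0, -25], 1], [[0, 0, 0], [0, 0, -40], 1], [[0, 0, 0], [0, 0, -55], 1], [[0, 0, 0], [0, 0, -67], 1], [[0, 0, 0], [0, 0, -73], 1], [[0, 0, 0], [0, 0, -75], 1], [[0, 0, 0], [0, 0, -75], 1], [[0, 0, 0], [0, 0, -75], 1]]}}

```text
time_s: 19.0
eef_pos: [0.521, 0.1174, 0.1164]
eef_rot: [0.0, -0.055, 0.999, -0.0]
wrist_force: [2.4, 0.5, -2.9]
opening: 0.314
grasp_force: 59.8
```

Request:
{"fn": "send_rows", "kwargs": {"series": [[[0, 0, 0], [0, 0, -1.5], 1], [[0, 0, 0], [0, 0, -1.5], 1]]}}

```text
time_s: 19.25
eef_pos: [0.5214, 0.1174, 0.1157]
eef_rot: [0.001, -0.055, 0.999, -0.0]
wrist_force: [0.2, -0.4, 4.7]
opening: 0.314
grasp_force: 60.5
```

Run:
```python
from h import *
st()
```

```text
{'time_s': np.float64(19.25), 'eef_pos': array([0.521, 0.117, 0.116]), 'eef_rot': array([ 0.001, -0.055,  0.999, -0.   ]), 'opening': np.float64(0.314), 'wrist_force': array([ 0.221, -0.398,  4.713]), 'grasp_force': np.float64(60.464)}
```

Request:
{"fn": "send_rows", "kwargs": {"series": [[[0, 0, 0], [0, 0, 0], -1], [[0, 0, 0], [0, 0, 0], -1], [[0, 0, 0], [0, 0, 0], -1], [[0, 0, 0], [0, 0, 0], -1], [[0, 0, 0], [0, 0, 15], -1], [[0, 0, 0], [0, 0, 60], -1], [[0, 0, 0], [0, 0, 110], -1], [[0, 0, 0], [0, 0, 160], -1]]}}

```text
time_s: 20.25
eef_pos: [0.5208, 0.1174, 0.2776]
eef_rot: [0.001, -0.055, 0.999, -0.0]
wrist_force: [0.9, 0.4, 0.1]
opening: 1.0
grasp_force: 0.0
```

Request:
{"fn": "send_rows", "kwargs": {"series": [[[0, 0, -10], [-10, 40, 0], -1], [[0, 0, -20], [-20, 90, 0], -1], [[0, 0, -30], [-40, 140, 0], -1], [[0, 0, -40], [-60, 190, 0], -1], [[0, 0, -50], [-71, 240, 0], -1], [[0, 0, -60], [-71, 290, 0], -1], [[0, 0, -70], [-71, 290, 0], -1], [[0, 0, -77.5], [-71, 290, 0], -1], [[0, 0, -77.5], [-71, 290, 0], -1], [[0, 0, -77.5], [-71, 290, 0], -1]]}}

```text
time_s: 21.5
eef_pos: [0.45, 0.4073, 0.2755]
eef_rot: [0.0, 0.581, 0.814, 0.0]
wrist_force: [-0.5, -0.3, -0.9]
opening: 0.998
grasp_force: 0.0
```

Run:
```python
from h import *
o=st(); print(np.round(o['q'],2)); c=snap('wrist','w9'); t=snap('top','t5'); s=snap('side','s5')
print(fit('foam',['w9'],[.4503,.4075,1.9]))
print(fit('glue',['t5','s5'],[.521,.1174,.08],True,z=.004))
b=[cv2.resize(t['pixels'][110:210,170:304,::-1],(400,300),interpolation=cv2.INTER_CUBIC),cv2.resize(c['pixels'][:,:,::-1],(400,300))]
cv2.imwrite('pics/v9.png',np.hstack(b))
```

```text
{'time_s': np.float64(21.5), 'eef_pos': array([0.45 , 0.407, 0.275]), 'eef_rot': array([0.   , 0.581, 0.814, 0.   ]), 'opening': np.float64(0.998), 'wrist_force': array([-0.469, -0.312, -0.879]), 'grasp_force': np.float64(0.0)}
[ 0.54  0.22  1.47 -0.    1.45  0.21]
(array([  0.4503,   0.4075, 108.9039,   0.    ]), np.float64(0.053))
(array([5.1400e-01, 1.1140e-01, 4.5837e+00, 4.0000e-03]), np.float64(1.562))
```

View pics/v9.png

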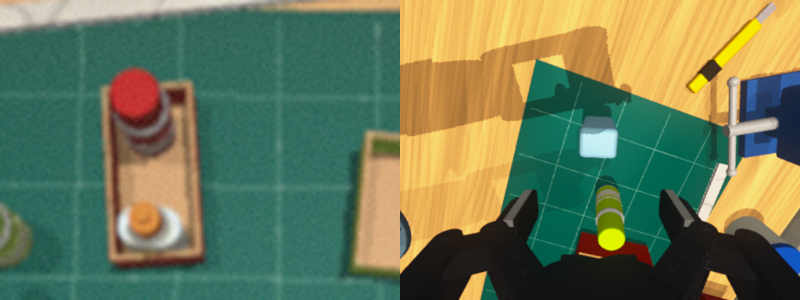

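Can and glue stand at the two ends of the red box with a gap between. The gripper is aligned with the foam.

Request:
{"fn": "send_rows", "kwargs": {"series": [[[0, 0, 0], [0, 0, -50], -1], [[0, 0, 0], [0, 0, -100], -1], [[0, 0, 0], [0, 0, -145], -1], [[0, 0, 0], [0, 0, -170], -1], [[0, 0, 0], [0, 0, -182], -1], [[0, 0, 0], [0, 0, -182], -1], [[0, 0, 0], [0, 0, -182], -1]]}}

```text
time_s: 22.52
eef_pos: [0.4509, 0.408, 0.0944]
eef_rot: [0.001, 0.582, 0.813, 0.001]
wrist_force: [0.3, -0.2, 1.0]
opening: 1.0
grasp_force: 0.0
```

Request:
{"fn": "send_rows", "kwargs": {"series": [[[0, 0, 0], [0, 0, 0], 1], [[0, 0, 0], [0, 0, 0], 1], [[0, 0, 0], [0, 0, 0], 1], [[0, 0, 0], [0, 0, 0], 1], [[0, 0, 0], [0, 0, 0], 1], [[0, 0, 0], [0, 0, 0], 1], [[0, 0, 0], [0, 0, 0], 1], [[0, 0, 0], [0, 0, 0], 1]]}}

```text
time_s: 23.52
eef_pos: [0.4506, 0.4079, 0.0943]
eef_rot: [0.0, 0.582, 0.813, 0.001]
wrist_force: [-0.9, -0.6, 5.7]
opening: 0.654
grasp_force: 63.1
```

Request:
{"fn": "send_rows", "kwargs": {"series": [[[0, 0, 0], [0, 0, 40], 1], [[0, 0, 0], [0, 0, 90], 1], [[0, 0, 0], [0, 0, 140], 1], [[0, 0, 10], [0, -10, 185], 1], [[0, 0, 20], [20, -60, 190], 1], [[0, 0, 30], [40, -110, 190], 1], [[0, 0, 40], [70, -160, 190], 1], [[0, 0, 50], [100, -210, 190], 1], [[0, 0, 60], [119.5, -260, 190], 1], [[0, 0, 70], [119.5, -286.5, 190], 1]]}}

```text
time_s: 24.78
eef_pos: [0.5704, 0.118, 0.2827]
eef_rot: [0.0, 0.009, 1.0, -0.0]
wrist_force: [-1.0, 0.4, 0.0]
opening: 0.648
grasp_force: 62.9
```

Request:
{"fn": "send_rows", "kwargs": {"series": [[[0, 0, 5.5], [0, 0, 0], 1], [[0, 0, 5.5], [0, 0, 0], 1], [[0, 0, 5.5], [0, 0, -10], 1], [[0, 0, 5.5], [0, 0, -10], 1]]}}

```text
time_s: 25.28
eef_pos: [0.5685, 0.1214, 0.2713]
eef_rot: [-0.001, -0.037, 0.999, 0.0]
wrist_force: [-0.6, -0.3, 0.5]
opening: 0.653
grasp_force: 62.8
```

Run:
```python
from h import *
o=st(); q=o['eef_rot']; print(np.degrees(2*np.arctan2(q[2],q[1]))-90)
c=snap('wrist','w10'); s=snap('side','s6'); t=snap('top','t6')
cv2.imwrite('pics/v10.png',np.hstack([cv2.resize(k,(400,300)) for k in (c['pixels'][:,:,::-1],s['pixels'][60:210,180:380,::-1])]))
```

```text
{'time_s': np.float64(25.275), 'eef_pos': array([0.569, 0.121, 0.271]), 'eef_rot': array([-0.001, -0.037,  0.999,  0.   ]), 'opening': np.float64(0.653), 'wrist_force': array([-0.579, -0.259,  0.453]), 'grasp_force': np.float64(62.849)}
94.26399974493503
```

View pics/v10.png

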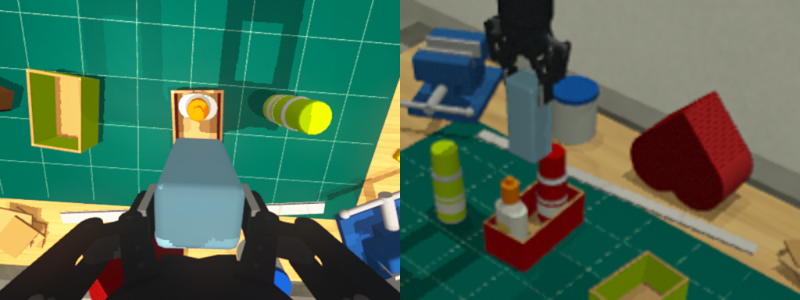

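Run:
```python
from h import *
def cent(t,P,lo,hi,rad,smin=170):
    c=load(t);hsv=cv2.cvtColor(c['pixels'],cv2.COLOR_RGB2HSV).astype(int); h,s,v=[hsv[...,i] for i in range(3)]
    p=proj(c,[P])[0]; yy,xx=np.mgrid[:384,:512]; m=(np.hypot(xx-p[0],yy-p[1])<rad)&(h>=lo)&(h<=hi)&(s>smin)&(v>100)
    return p,np.argwhere(m)[:,::-1].mean(0),m.sum(),atz(c,np.argwhere(m)[:,::-1].mean(0),P[2])
print(cent('w10',[.521,.1175,.15],6,14,20)); print(cent('t5',[.521,.1175,.14],6,14,9)); print(cent('s6',[.521,.1175,.133],6,14,10))
```

```text
(array([252.11223625, 142.18831362]), array([258.97959184, 135.67346939]), np.int64(49), array([[0.5142592 , 0.12371104, 0.15      ]]))
(array([217.64905665, 182.37089178]), array([218.65, 184.35]), np.int64(20), array([[0.51587629, 0.11480228, 0.14      ]]))
(array([235.15922115, 155.04418025]), array([235.07142857, 156.78571429]), np.int64(28), array([[0.51464343, 0.11161309, 0.133     ]]))
```

Run:
```python
from h import *
c=load('w10'); p=c['pixels']
hsv=cv2.cvtColor(p,cv2.COLOR_RGB2HSV)
for v in range(116,168,6): print(v,[tuple(int(k) for k in hsv[v,u]) for u in range(226,290,8)])
cv2.imwrite('pics/v11.png',cv2.resize(p[100:200,200:320,::-1],(720,600),interpolation=cv2.INTER_CUBIC))
print(proj(c,place([np.array([[.0,0,.155],[.014,0,.146],[-.014,0,.146],[0,.014,.146],[0,-.014,.146]])],.5212,.1174,.08,.004)[0]))
print(proj(c,place([np.array([[sx*.078,sy*.038,.065] for sx in(-1,1) for sy in(-1,1)])],.578,.122,.0785)[0]))
```

```text
116 [(20, 130, 255), (20, 133, 255), (17, 143, 250), (19, 136, 255), (14, 161, 208), (20, 134, 255), (15, 158, 214), (15, 157, 214)]
122 [(3, 200, 107), (20, 120, 247), (38, 4, 255), (20, 41, 229), (19, 44, 218), (19, 94, 185), (15, 159, 175), (10, 177, 154)]
128 [(4, 200, 107), (40, 3, 254), (21, 40, 230), (20, 255, 255), (16, 255, 249), (18, 49, 204), (18, 51, 217), (11, 179, 161)]
134 [(3, 209, 106), (30, 3, 254), (21, 255, 254), (24, 255, 254), (23, 255, 254), (16, 68, 194), (22, 26, 243), (14, 167, 179)]
140 [(2, 207, 106), (30, 2, 254), (24, 255, 254), (24, 255, 254), (19, 255, 251), (13, 221, 235), (21, 27, 243), (13, 167, 182)]
146 [(2, 209, 105), (60, 1, 255), (23, 255, 254), (24, 255, 254), (23, 255, 254), (11, 110, 213), (22, 38, 236), (14, 169, 187)]
152 [(1, 202, 105), (16, 152, 227), (19, 120, 245), (23, 255, 254), (22, 255, 254), (20, 40, 233), (15, 163, 175), (13, 167, 194)]
158 [(1, 204, 106), (17, 150, 236), (20, 134, 248), (23, 121, 253), (16, 157, 211), (16, 157, 211), (15, 163, 175), (14, 162, 194)]
164 [(1, 202, 106), (15, 162, 181), (20, 136, 248), (23, 121, 253), (16, 159, 210), (16, 158, 210), (15, 166, 174), (14, 163, 202)]
[[251.94088176 143.40127645]
 [252.09559256 156.62970897]
 [251.89253266 127.68662171]
 [266.27058531 142.31314052]
 [237.72123616 142.46031614]]
[[222.29022566 118.42216319]
 [282.49956522 118.20398128]
 [226.47361105 231.49889225]
 [279.44023432 231.30420368]]
```

View pics/v11.png

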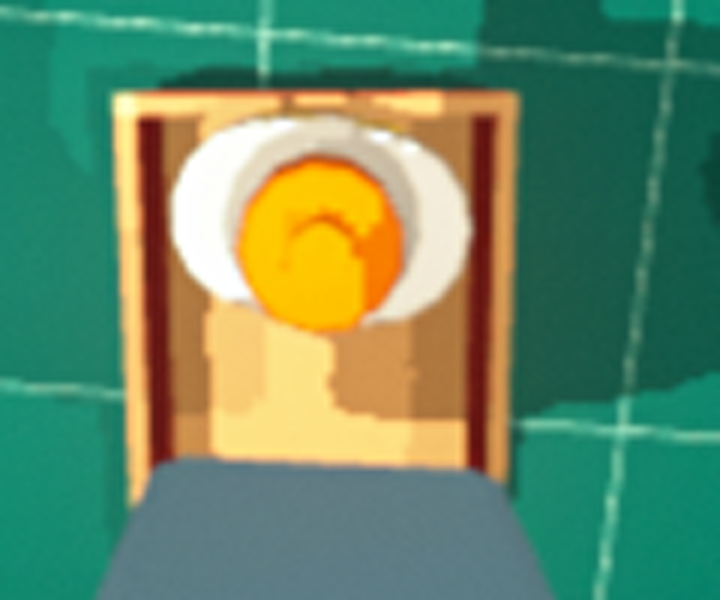

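The glue cap centre is at about pixel (254,140), which puts the bottle within 2 mm of where I wanted it, just clear of the end wall. Lowering the foam into the gap.

Request:
{"fn": "send_rows", "kwargs": {"series": [[[0, 0, 0], [0, 0, -40], 1], [[0, 0, 0], [0, 0, -80], 1], [[0, 0, 0], [0, 0, -95], 1], [[0, 0, 0], [0, 0, -95], 1], [[0, 0, 0], [0, 0, -95], 1]]}}

```text
time_s: 26.05
eef_pos: [0.5707, 0.121, 0.1798]
eef_rot: [0.002, -0.037, 0.999, -0.0]
wrist_force: [0.9, -0.5, 0.1]
opening: 0.654
grasp_force: 62.8
```

Request:
{"fn": "send_rows", "kwargs": {"series": [[[0, 0, 0], [0, 0, -15], 1], [[0, 0, 0], [0, 0, -30], 1], [[0, 0, 0], [0, 0, -45], 1], [[0, 0, 0], [0, 0, -60], 1], [[0, 0, 0], [0, 0, -70], 1], [[0, 0, 0], [0, 0, -77], 1], [[0, 0, 0], [0, 0, -79], 1], [[0, 0, 0], [0, 0, -79], 1]]}}

```text
time_s: 27.05
eef_pos: [0.5697, 0.1209, 0.0991]
eef_rot: [0.0, -0.037, 0.999, -0.0]
wrist_force: [0.4, -0.2, -0.3]
opening: 0.65
grasp_force: 62.8
```

Request:
{"fn": "send_rows", "kwargs": {"series": [[[0, 0, 0], [0, 0, -1], 1], [[0, 0, 0], [0, 0, -1.5], 1], [[0, 0, 0], [0, 0, -1.5], 1]]}}

```text
time_s: 27.42
eef_pos: [0.5701, 0.1209, 0.0983]
eef_rot: [0.001, -0.037, 0.999, -0.0]
wrist_force: [-0.1, -0.6, 5.2]
opening: 0.653
grasp_force: 63.1
```

Request:
{"fn": "send_rows", "kwargs": {"series": [[[0, 0, 0], [0, 0, 0], -1], [[0, 0, 0], [0, 0, 0], -1], [[0, 0, 0], [0, 0, 0], -1], [[0, 0, 0], [0, 0, 0], -1], [[0, 0, 0], [0, 0, 20], -1], [[0, 0, 0], [0, 0, 70], -1], [[0, 0, 0], [0, 0, 120], -1], [[0, 0, 0], [0, 0, 170], -1], [[0, 0, 0], [0, 0, 170], -1]]}}

```text
time_s: 28.55
eef_pos: [0.5721, 0.121, 0.2728]
eef_rot: [0.005, -0.037, 0.999, -0.0]
wrist_force: [1.2, 0.1, -0.3]
opening: 0.997
grasp_force: 0.0
```

Request:
{"fn": "send_rows", "kwargs": {"series": [[[0, 0, -9.3], [-50, 50, 0], -1], [[0, 0, -9.3], [-50, 100, 0], -1], [[0, 0, -9.3], [-50, 149, 0], -1], [[0, 0, -9.3], [-50, 149, 0], -1], [[0, 0, -9.3], [-50, 149, 0], -1]]}}

```text
time_s: 29.18
eef_pos: [0.5189, 0.2697, 0.2661]
eef_rot: [-0.001, 0.043, 0.999, -0.001]
wrist_force: [0.3, 0.4, 0.3]
opening: 0.997
grasp_force: 0.0
```

Run:
```python
from h import *
o=st(); c=snap('wrist','w11'); t=snap('top','t7'); s=snap('side','s7')
print(fit('lime_can',['w11','w3'],[.52,.27,0],True))
cv2.imwrite('pics/v12.png',np.hstack([cv2.resize(k,(400,300),interpolation=cv2.INTER_CUBIC) for k in (t['pixels'][110:210,170:304,::-1],s['pixels'][95:195,200:334,::-1])]))
```

```text
{'time_s': np.float64(29.175), 'eef_pos': array([0.519, 0.27 , 0.266]), 'eef_rot': array([-0.001,  0.043,  0.999, -0.001]), 'opening': np.float64(0.997), 'wrist_force': array([0.307, 0.445, 0.263]), 'grasp_force': np.float64(0.0)}
(array([0.5184, 0.27  , 0.    , 0.    ]), np.float64(0.033))
```

View pics/v12.png

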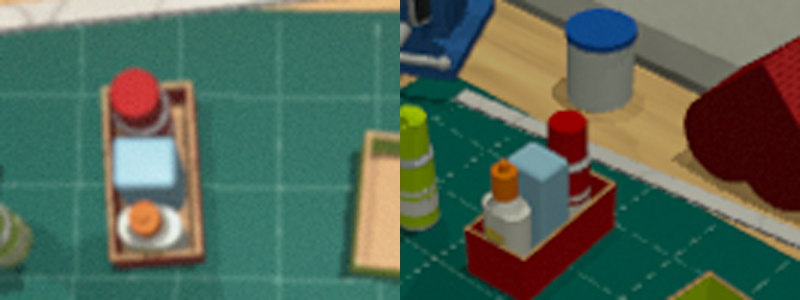

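The red kit stands complete. Next, the lime can.

Request:
{"fn": "send_rows", "kwargs": {"series": [[[0, 0, 0], [-1, 0, -50], -1], [[0, 0, 0], [-1, 0, -100], -1], [[0, 0, 0], [-1, 0, -135], -1], [[0, 0, 0], [-1, 0, -155], -1], [[0, 0, 0], [-1, 0, -162], -1], [[0, 0, 0], [-1, 0, -162], -1], [[0, 0, 0], [-1, 0, -162], -1]]}}

```text
time_s: 30.2
eef_pos: [0.5194, 0.2699, 0.1066]
eef_rot: [0.001, 0.044, 0.999, 0.0]
wrist_force: [-0.2, 1.5, 0.7]
opening: 0.999
grasp_force: 0.0
```

Request:
{"fn": "send_rows", "kwargs": {"series": [[[0, 0, 0], [0, 0, 0], 1], [[0, 0, 0], [0, 0, 0], 1], [[0, 0, 0], [0, 0, 0], 1], [[0, 0, 0], [0, 0, 0], 1], [[0, 0, 0], [0, 0, 0], 1], [[0, 0, 0], [0, 0, 0], 1], [[0, 0, 0], [0, 0, 0], 1], [[0, 0, 0], [0, 0, 0], 1]]}}

```text
time_s: 31.2
eef_pos: [0.5189, 0.2699, 0.1061]
eef_rot: [0.001, 0.044, 0.999, 0.0]
wrist_force: [-1.0, -1.2, 5.2]
opening: 0.513
grasp_force: 61.4
```

Request:
{"fn": "send_rows", "kwargs": {"series": [[[0, 0, 0], [0, 0, 45], 1], [[0, 0, 0], [0, 0, 100], 1], [[0, 0, 0], [0, 0, 150], 1], [[0, 0, 0], [0, 0, 190], 1], [[0, 0, 0], [10, -55, 195], 1], [[0, 0, 0], [20, -115, 195], 1], [[0, 0, 0], [30, -175, 195], 1], [[0, 0, 0], [40, -235, 195], 1], [[0, 0, 0], [50, -295, 195], 1], [[0, 0, 0], [60.5, -345, 195], 1]]}}

```text
time_s: 32.45
eef_pos: [0.5786, -0.0772, 0.2995]
eef_rot: [-0.001, 0.044, 0.999, 0.0]
wrist_force: [0.8, -0.1, -2.5]
opening: 0.516
grasp_force: 62.4
```

Request:
{"fn": "send_rows", "kwargs": {"series": [[[0, 0, 0], [0, -44.5, 0], 1], [[0, 0, 0], [0, -44.5, -40], 1], [[0, 0, 0], [0, -44.5, -85], 1], [[0, 0, 0], [0, -44.5, -100], 1], [[0, 0, 0], [0, -44.5, -100], 1], [[0, 0, 0], [0, -44.5, -100], 1]]}}

```text
time_s: 33.2
eef_pos: [0.5802, -0.1199, 0.2024]
eef_rot: [0.002, 0.044, 0.999, -0.001]
wrist_force: [-0.2, -0.2, -2.0]
opening: 0.513
grasp_force: 62.5
```

Request:
{"fn": "send_rows", "kwargs": {"series": [[[0, 0, 0], [0, 0, -15], 1], [[0, 0, 0], [0, 0, -35], 1], [[0, 0, 0], [0, 0, -55], 1], [[0, 0, 0], [0, 0, -72], 1], [[0, 0, 0], [0, 0, -84], 1], [[0, 0, 0], [0, 0, -89], 1], [[0, 0, 0], [0, 0, -91], 1], [[0, 0, 0], [0, 0, -91], 1], [[0, 0, 0], [0, 0, -91], 1]]}}

```text
time_s: 34.33
eef_pos: [0.5796, -0.1198, 0.1102]
eef_rot: [0.001, 0.044, 0.999, -0.0]
wrist_force: [-0.3, -0.2, 2.4]
opening: 0.51
grasp_force: 62.8
```

Request:
{"fn": "send_rows", "kwargs": {"series": [[[0, 0, 0], [0, 0, 0], -1], [[0, 0, 0], [0, 0, 0], -1], [[0, 0, 0], [0, 0, 0], -1], [[0, 0, 0], [0, 0, 0], -1], [[0, 0, 0], [0, 0, 20], -1], [[0, 0, 0], [0, 0, 70], -1], [[0, 0, 0], [0, 0, 120], -1], [[0, 0, 0], [0, 0, 155], -1], [[0, 0, 0], [0, 0, 155], -1]]}}

```text
time_s: 35.45
eef_pos: [0.581, -0.1204, 0.2701]
eef_rot: [0.004, 0.044, 0.999, -0.002]
wrist_force: [-0.0, 0.2, 0.3]
opening: 0.998
grasp_force: 0.0
```

Request:
{"fn": "send_rows", "kwargs": {"series": [[[0, 0, -10], [-20, -50, 0], -1], [[0, 0, -14], [-45, -100, 0], -1], [[0, 0, -14], [-45, -144, 0], -1], [[0, 0, -14], [-45, -144, 0], -1], [[0, 0, -14], [-45, -144, 0], -1]]}}

```text
time_s: 36.08
eef_pos: [0.5336, -0.263, 0.2638]
eef_rot: [-0.001, 0.165, 0.986, 0.001]
wrist_force: [0.1, 0.5, -0.6]
opening: 1.003
grasp_force: 0.0
```

Run:
```python
from h import *
o=st(); q=o['eef_rot']; print(np.degrees(2*np.arctan2(q[2],q[1]))-90)
c=snap('wrist','w12'); t=snap('top','t8'); HUE.pop('cork')
for y0 in(-.2,-.4): print(fit('cork',['w12'],[.5346,-.2636,y0]),fit('cork',['w12','w5'],[.5346,-.2636,y0]))
f=cv2.resize(render(c,place(M['cork'],*[.5346,-.2636,np.radians(-19)])),(512,384)); j=c['pixels'][:,:,::-1].copy()
cv2.drawContours(j,cv2.findContours((f>127).astype(np.uint8),0,2)[0],-1,(255,0,255),1)
cv2.imwrite('pics/v13.png',np.hstack([cv2.resize(j[80:260,150:390],(400,300),interpolation=cv2.INTER_CUBIC),cv2.resize(t['pixels'][120:220,266:400,::-1],(400,300),interpolation=cv2.INTER_CUBIC)]))
```

```text
{'time_s': np.float64(36.075), 'eef_pos': array([ 0.534, -0.263,  0.264]), 'eef_rot': array([-0.001,  0.165,  0.986,  0.001]), 'opening': np.float64(1.003), 'wrist_force': array([ 0.119,  0.456, -0.586]), 'grasp_force': np.float64(0.0)}
70.95187209363166
(array([  0.5344,  -0.2636, -20.933 ,   0.    ]), np.float64(0.036)) (array([  0.5346,  -0.2636, -19.9346,   0.    ]), np.float64(0.062))
(array([  0.5345,  -0.2637, -20.3577,   0.    ]), np.float64(0.036)) (array([  0.5346,  -0.2636, -20.0093,   0.    ]), np.float64(0.06))
```

View pics/v13.png

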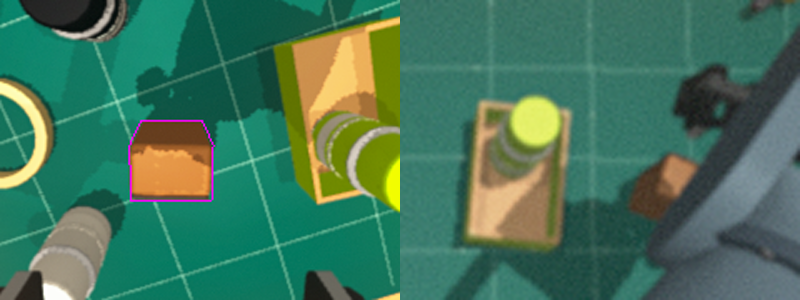

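Request:
{"fn": "send_rows", "kwargs": {"series": [[[0, 0, -1], [0, 0, -50], -1], [[0, 0, -1], [0, 0, -100], -1], [[0, 0, -1], [0, 0, -145], -1], [[0, 0, -1], [0, 0, -172], -1], [[0, 0, -1], [0, 0, -184], -1], [[0, 0, -1], [0, 0, -184], -1], [[0, 0, -1], [0, 0, -184], -1]]}}

```text
time_s: 37.05
eef_pos: [0.535, -0.264, 0.0819]
eef_rot: [0.001, 0.174, 0.985, -0.001]
wrist_force: [-0.5, 0.4, 0.6]
opening: 0.997
grasp_force: 0.0
```

Request:
{"fn": "send_rows", "kwargs": {"series": [[[0, 0, 0], [0, 0, 0], 1], [[0, 0, 0], [0, 0, 0], 1], [[0, 0, 0], [0, 0, 0], 1], [[0, 0, 0], [0, 0, 0], 1], [[0, 0, 0], [0, 0, 0], 1], [[0, 0, 0], [0, 0, 0], 1], [[0, 0, 0], [0, 0, 0], 1], [[0, 0, 0], [0, 0, 0], 1]]}}

```text
time_s: 38.05
eef_pos: [0.5347, -0.2645, 0.0816]
eef_rot: [0.001, 0.174, 0.985, -0.001]
wrist_force: [-1.0, -0.9, 6.1]
opening: 0.649
grasp_force: 64.2
```

Request:
{"fn": "send_rows", "kwargs": {"series": [[[0, 0, 0], [0, 0, 40], 1], [[0, 0, 0], [0, 0, 85], 1], [[0, 0, 7], [-19, 20, 110], 1], [[0, 0, 15], [-19, 70, 110], 1], [[0, 0, 15], [-19, 120, 110], 1], [[0, 0, 15], [-19, 150, 110], 1], [[0, 0, 15], [-19, 150, 90], 1], [[0, 0, 15], [-19, 150, 80], 1], [[0, 0, 15], [-19, 150, 80], 1], [[0, 0, 15], [-19, 150, 80], 1]]}}

```text
time_s: 39.3
eef_pos: [0.5152, -0.1142, 0.1607]
eef_rot: [0.0, 0.044, 0.999, -0.0]
wrist_force: [-0.4, 0.0, -0.8]
opening: 0.649
grasp_force: 63.9
```

Run:
```python
from h import *
o=st(); q=o['eef_rot']; print(np.degrees(2*np.arctan2(q[2],q[1]))-90)
c=snap('wrist','w13'); s=snap('side','s9')
```

```text
{'time_s': np.float64(39.3), 'eef_pos': array([ 0.515, -0.114,  0.161]), 'eef_rot': array([ 0.   ,  0.044,  0.999, -0.   ]), 'opening': np.float64(0.649), 'wrist_force': array([-0.391,  0.039, -0.793]), 'grasp_force': np.float64(63.873)}
84.92543579661998
```

Request:
{"fn": "send_rows", "kwargs": {"series": [[[0, 0, 0], [1, 0, -12], 1], [[0, 0, 0], [1, 0, -26], 1], [[0, 0, 0], [1, 0, -42], 1], [[0, 0, 0], [1, 0, -56], 1], [[0, 0, 0], [1, 0, -67], 1], [[0, 0, 0], [1, 0, -73], 1], [[0, 0, 0], [1, 0, -75], 1], [[0, 0, 0], [1, 0, -75], 1]]}}

```text
time_s: 40.4
eef_pos: [0.5163, -0.1138, 0.0857]
eef_rot: [0.0, 0.044, 0.999, -0.0]
wrist_force: [0.0, 0.7, -1.3]
opening: 0.645
grasp_force: 63.7
```

Request:
{"fn": "send_rows", "kwargs": {"series": [[[0, 0, 0], [0, 0, -1], 1], [[0, 0, 0], [0, 0, -1], 1]]}}

```text
time_s: 40.65
eef_pos: [0.5166, -0.1139, 0.0856]
eef_rot: [0.001, 0.044, 0.999, -0.0]
wrist_force: [-2.9, 1.0, 7.2]
opening: 0.648
grasp_force: 64.7
```

Request:
{"fn": "send_rows", "kwargs": {"series": [[[0, 0, 0], [0, 0, 0], -1], [[0, 0, 0], [0, 0, 0], -1], [[0, 0, 0], [0, 0, 0], -1], [[0, 0, 0], [0, 0, 0], -1], [[0, 0, 0], [0, 0, 20], -1], [[0, 0, 0], [0, 0, 70], -1], [[0, 0, 0], [0, 0, 130], -1], [[0, 0, 0], [-50, 0, 190], -1], [[0, 0, 0], [-110, 0, 190], -1], [[0, 0, 0], [-110, 0, 190], -1]]}}

```text
time_s: 41.9
eef_pos: [0.404, -0.1134, 0.2754]
eef_rot: [0.001, 0.044, 0.999, -0.001]
wrist_force: [-0.3, 0.3, -0.4]
opening: 1.004
grasp_force: 0.0
```

Run:
```python
from h import *
o=st(); c=snap('wrist','w14'); s=snap('side','s10'); 
cv2.imwrite('pics/v14.png',np.hstack([cv2.resize(k,(400,300),interpolation=cv2.INTER_CUBIC) for k in (c['pixels'][:,:,::-1],s['pixels'][95:275,200:440,::-1])]))
for n in ['red_can_mid','lime_can_mid','glue_mid','foam_mid','cork_mid','white_can','black_can','tape']: print(n,[(np.round(d['xyz'],3),round(d['conf'],2)) for d in spotter.landmark_of(n,'side')[:1]])
```

```text
{'time_s': np.float64(41.9), 'eef_pos': array([ 0.404, -0.113,  0.275]), 'eef_rot': array([ 0.001,  0.044,  0.999, -0.001]), 'opening': np.float64(1.004), 'wrist_force': array([-0.272,  0.323, -0.365]), 'grasp_force': np.float64(0.0)}
red_can_mid [(array([0.626, 0.129, 0.076]), 0.46)]
lime_can_mid [(array([ 0.579, -0.121,  0.076]), 0.95)]
glue_mid [(array([0.52 , 0.119, 0.079]), 0.66)]
foam_mid [(array([0.568, 0.119, 0.069]), 0.82)]
cork_mid [(array([ 0.518, -0.116,  0.062]), 0.75)]
white_can [(array([ 0.59 , -0.376,  0.002]), 0.7)]
black_can [(array([ 0.405, -0.289, -0.001]), 0.9)]
tape [(array([ 0.478, -0.409,  0.004]), 0.65)]
```

View pics/v14.png

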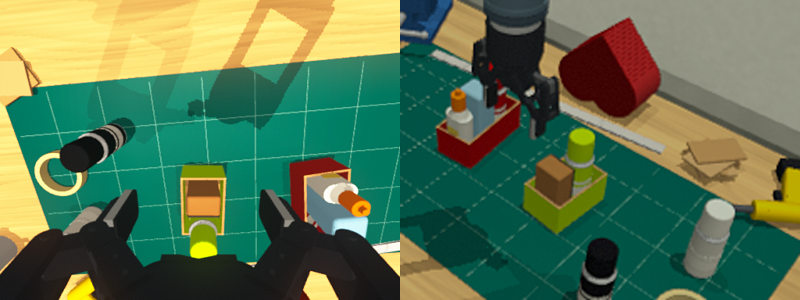

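Both kits stand upright in their boxes, and the white can, black can and tape haven't moved. Handing in.

```bash
python3 -c "
from bench import ctrl
print(ctrl.hand_in())"
```

```text
the job is handed in; nothing more can be done
None
```

Both kits are packed upright as asked, the white can, black can and tape are where they were, and the job was handed in at about 42 s; the hand-in returned no verdict.

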